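# Set the paper trimmer's sliding stop to its index clip

### The job

Set up the paper trimmer: push its black sliding stop along the rail with your fingertips to the index clip (two low steel ridges with a groove between, not the plain flat-topped block) until it rides over the first ridge and clicks into the groove, mark in line with mark. Only push it gently, never pinch it or pull up the steel knob on top, and leave it neither short of the groove nor beyond it. Then draw back; the stapler, glue stick and roll of tape stay where they are.

Things in the scene. Friction and masses are not known exactly. Their poses are not given: they have to be found in the camera images.
- trimmer: Dark grey paper trimmer, fixed: board x -50..250, y -250..270 mm, its top 20 mm above the desk. Origin on the desk under the middle of its flat, lighter grey rail; y runs along the rail, x across it, away from the robot (yaw within 0.35 rad of 0). Rail x -30..30, y -240..220 mm, top 26 mm above the desk. Shut blade arm at y 259 mm, 50 mm high, handle reaching to x -155 mm.
- stop (a joint): Position of the sliding stop along the rail, m: y of its middle in the trimmer's frame, 0 at the rail's middle, range -0.18 to 0.18. Starts within 0.03 of 0. Drags with about 1.5 N of friction.
- stop_mid (a point): Middle of the black stop, level with the rail's top; axes as the trimmer's. A bridge-shaped block 56 mm across the rail and 32 mm along it (flat pushing faces at y -16 and 16 mm), 12 to 40 mm above the rail's top, on two thin legs, so it passes over the clip. White line at its middle. A flat arm (y -6..6 mm, 12 to 18 mm above the rail's top) reaches over the board to x 75 mm.
- plunger (a joint): Height of the stop's spring plunger, m: 0 when its tip is down on the rail, about 0.001 seated in the groove, up to 0.006 on a ridge, 0.014 when pulled right up. The spring presses down with 5 N at 0, plus 0.3 N per mm.
- knob_top (a point): Centre of the top of the plunger's steel knob, 20 mm across, 10 mm tall, on the middle of the stop's top; 50.5 mm above the rail's top when down.
- index_clip: Steel clip fixed on the rail 100 to 135 mm left or right of its middle; 27 mm along y, 30 across. Origin on the rail's top, mid-groove; axes as the trimmer's. Two 5 mm ridges, crests at y -4.7 and 4.7 mm, steep V groove between, outer ramps 30 degrees. First ridge takes a 5 to 7 N push, then the stop drops in by itself; 12 to 15 N forces it out. Lug with black line on the rail's near side.
- end_block: Plain steel block fixed on the rail 100 to 135 mm from its middle on the other side from the clip; 27 mm along the rail, 30 across, 10 high, flat top, no groove. Origin on the rail's top under its middle.
- stapler: Black and steel stapler, 135 x 36 x 47 mm, lying loose on the board beyond the rail. Origin under its middle, x along its length. Bystander.
- glue_stick: White glue stick, 29 mm across, 92 mm tall, standing loose on the board beyond the rail. Origin under its middle. Bystander.
- tape_roll: Roll of tape, a flat ring 50 mm across with a 26 mm hole, 19 mm high, lying loose on the board beyond the rail. Origin under its middle. Bystander.

How it is judged (in metres and radians):
On the way:
1. the stop's plunger has dropped into the clip's groove (y of stop_mid in the frame of index_clip between -0.0025 and 0.0025 m and value of joint plunger below 0.0025 m), for 0.2 s.
At the end, for the whole second after the job is handed in: The stop rests with its plunger in the groove of the index clip: its middle within 2.5 mm of the clip's groove along the rail, the plunger down (under 2.5 mm), the stop still, and the stapler, glue stick and roll of tape within 20 mm of where they stood (all of step 1 and velocity of joint stop between -0.005 and 0.005 m/s and distance of each of stapler, glue_stick, tape_roll from where it was at the start of the episode below 0.02 m); the robot touches nothing.
It fails at once if the stop was pinched or shoved hard (fingers on it with more than 30 N) (contact force between the fingers and stop above 30 N).
It fails at once if the knob was pulled up (plunger raised more than 9 mm) (value of joint plunger above 0.009 m).
It fails at once if a bystander was moved more than 20 mm or lifted (distance of any of stapler, glue_stick, tape_roll from where it was at the start of the episode above 0.02 m).
It also fails if it takes over 37 s, if anything falls off the work surface, if the arm or the gripper's body presses on something with over 40 N, if the wrist force passes 120 N, or if a joint passes its speed limit or range.

### The arm

A 7-joint arm with a two-finger parallel gripper is mounted at the origin on the work surface. World frame = base frame: x ahead of the robot, y to its left, z up, the work surface at z = 0. Lengths are in mm, angles in rad, forces in N, time in s.
With the tool pointing down it reaches from about 400 to 850 mm from the base axis. Payload 4.5 kg.
Tool frame: the origin (TCP) lies at the very end of the fingers, on their centre line; the grasp point (between the pads) lies bot.grip_point_offset behind it (bot.grip_point_offset is the distance from the TCP to the grasp point, in mm); z points along the fingers, y is the line along which they close (so a half turn about z gives the same grasp; the last joint's range is limited). The gripper opens to 85 mm and grips with 20 to 120 N. Pads are 22 mm wide; open, the fingers measure 114 mm over their backs; the gripper's body (76 mm by 85 mm) begins 54 mm behind the grasp point. The pads swing forward as they close: fully open they stand 13 mm farther back than shut.
Start: joints at [1.241, 0.689, -0.195, 1.565, 0.157, 0.902, -0.215], TCP at [222.423, -584.108, 231.317] pointing down, gripper open.
Joint ranges: [-3.01, 3.01], [-0.46, 2.08], [-1.47, 1.51], [0.13, 2.56], [-1, 4.14], [0.04, 2.09], [-2.66, 2.66]. Speed limits (rad/s): [2.57, 2.57, 3.14, 3.14, 3.14, 3.14, 3.14].

### API

Orientations are given as a unit quaternion [x, y, z, w].
In Python, from station import telemetry, eyes, hand_in, spot_in, outline_of, bot gives the robot as it stands. The module is installed in compiled form; this text tells all that it offers.
- The arm moves only by the tool drive_tool, never from a script. Its argument "rows" is a list that holds one entry, the list of rows, each a list of 7 numbers: the turn, a rotation vector about the tool's x, y, z in units of 90 degrees (1.0 is 90 degrees), then the shift along the tool's x, y, z in units of 200 mm (1.0 is 200 mm), then the opening, from -1 (shut) to 1 (fully open), so that 0 is half open. A call has 1 to 12 rows; each row is the pose to reach, as a shift and turn from the pose commanded when the call began, along the tool's axes at that moment; what a row does not reach only later rows make up. A row lasts 1/8 s, in which the tool goes at most 62.5 mm and 10.7 degrees, less where a joint would pass 70% of its speed; a pose out of reach is approached as far as the arm can. A call with a number of a shift or a turn outside -1 to 1 is refused whole. A call with a gripper value outside its range is refused whole. The fingers move at their own pace and stop on an object; "newtons" is the grip in N (left out, the last holds). Time passes only in rows, so rows that repeat a pose let the fingers close. It gives the time, the measured TCP pose, the force, the opening and the grip force at its end, in the units of the state.
- telemetry.get_obs(): the state, without advancing time (a new reading comes with each control period).
- eyes.capture(name): name is "side" or "top"; returns a dict with "frame" (384x512x3 uint8, red, green, blue), "camera_matrix" (3x3 intrinsics, pixels), "k1" (the pictures are not rectified: a ray, as slopes to the right and down, at radius r is drawn at 1 + k1 r^2 times it, then the intrinsics apply), "R" (3x3) and "t" (3): a world point X has camera coordinates R X + t. Camera axes: x right, y down, z forward; pixel columns grow to the right and rows downward; lengths in mm; the calibration is good to about 2 mm. A picture is of the moment at which its call begins. There is no depth.
- hand_in(): hands the job in; it is judged then, once.
Trained networks look in a picture, given as the dict that the camera call returned (one of the last four; its "shot" number tells which), for a name from the list of things; names that differ only in an ending like _2 or _b are one class to them, and where a whole thing is asked for, a point or a joint stands for the part that bears it (a point fixed in the world has none). Each returns a list of dicts, best first, with "score" (0 to 1); they miss things now and then, are a little off and sometimes report something else, mostly with a low value. They report only what shows in the picture. A call takes as long as a camera call.
- spot_in(picture, target): "centre" ([x, y, z] in mm, in world coordinates, good to about 4 mm: the middle of the surface that is visible of it).
- outline_of(picture, target): "region" (384x512 bool, what is visible of it).
The state is a dict: "time": time; "joint_pos": joint angles; "joint_velocities": joint speeds; "tau": joint torques, N m; "tool_pos": TCP position; "tool_rot": TCP orientation; "ft_force": force on the tool from outside, world axes, zero at the start; "ft_torque": the same for the moment, N m; "finger_gap": finger opening in mm; "gripper_force": force on a finger pad.
Only numpy, scipy, OpenCV 4.12 (cv2) and the standard library are available. Lean on these libraries where they do the work, as an engineer would, in place of code of your own. Each camera call takes 0.05 s, during which the arm holds its last target. There are 200 camera calls.

## Working session

There is one attempt and no reset: what is moved stays moved. The work goes in short steps, Python scripts to look and compute and a tool call to move; the robot and the scene stay as the last step left them, time stands still between calls to the robot, and variables do not carry over. Pictures are saved under pics/ and viewed, at most 10 in all, crops included, and the job is handed in when it is done.

Besides the shell and the picture viewer there is one more tool, called after "Call:" as name(argument=value, ...) on one line, values as JSON. drive_tool: Moves the arm, as the interface text tells. Its arguments: {"type":"object","properties":{"rows":{"type":"array"},"newtons":{"type":"number"}},"required":["rows"]}

```bash
mkdir -p pics
cat > h.py <<'E'
import numpy as np, cv2
from scipy.spatial.transform import Rotation as Rn
from station import telemetry, eyes, hand_in, spot_in, outline_of, bot
E
python3 - <<'E'
from h import *
for n in("top","side"):
    p=eyes.capture(n); cv2.imwrite(f"pics/{n}0.png",cv2.cvtColor(p["frame"],cv2.COLOR_RGB2BGR))
    print(n,p["k1"],np.round(p["camera_matrix"],1).tolist(),np.round(p["R"],3).tolist(),np.round(p["t"]).tolist())
    for t in("stop_mid","knob_top","index_clip","end_block","trimmer","stapler","glue_stick","tape_roll"):
        print(t,[(np.round(d["centre"]).tolist(),round(d["score"],2)) for d in spot_in(p,t)[:2]])
o=telemetry.get_obs();print(o["time"],o["tool_pos"],o["tool_rot"],Rn.from_quat(o["tool_rot"]).as_matrix().round(3).tolist(),o["finger_gap"],bot.grip_point_offset)
E
```

```text
top -0.08164823932672759 [[367.6, 0.0, 253.7], [0.0, 367.6, 190.2], [0.0, 0.0, 1.0]] [[0.005, -1.0, 0.001], [-0.98, -0.005, -0.197], [0.197, -0.0, -0.98]] [16.0, 659.0, 614.0]
stop_mid [([586.0, 48.0, 67.0], 0.79)]
knob_top [([579.0, 47.0, 79.0], 0.49)]
index_clip [([548.0, 151.0, 25.0], 0.67)]
end_block []
trimmer [([666.0, 70.0, 21.0], 0.7), ([583.0, -83.0, 37.0], 0.39)]
stapler [([742.0, -94.0, 67.0], 0.9)]
glue_stick [([692.0, 153.0, 99.0], 0.94)]
tape_roll [([719.0, 70.0, 40.0], 0.58)]
side -0.0016081457623423256 [[361.9, 0.0, 254.5], [0.0, 361.9, 195.7], [0.0, 0.0, 1.0]] [[-0.983, -0.183, 0.014], [-0.118, 0.574, -0.81], [0.14, -0.798, -0.586]] [642.0, 135.0, 593.0]
stop_mid [([586.0, 55.0, 58.0], 0.56)]
knob_top []
index_clip [([545.0, 151.0, 30.0], 0.56)]
end_block [([592.0, -80.0, 28.0], 0.63)]
trimmer [([655.0, 199.0, 17.0], 0.58)]
stapler [([736.0, -54.0, 66.0], 0.94)]
glue_stick [([694.0, 166.0, 80.0], 0.58)]
tape_roll [([706.0, 62.0, 41.0], 0.9)]
0.9 [ 222.39758244 -584.11643402  231.33015566] [9.83505826e-01 1.80876439e-01 2.31749695e-05 5.06110067e-05] [[0.935, 0.356, 0.0], [0.356, -0.935, -0.0], [0.0, 0.0, -1.0]] 85.42561985336495 18.700000000000003
```

View pics/top0.png

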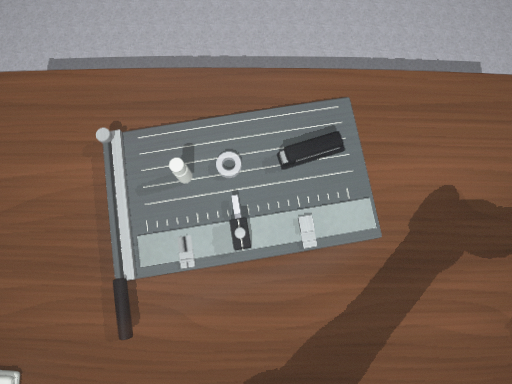

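View pics/side0.png

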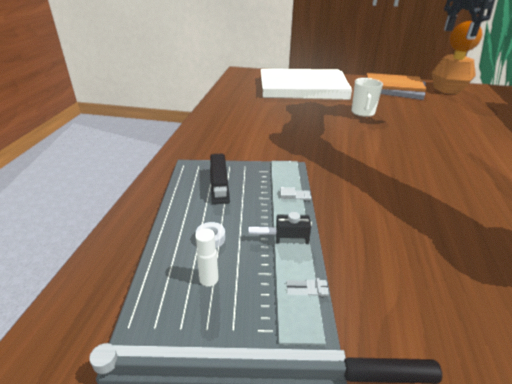

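The top view shows the stop at (240,233), with metal fixtures at (186,252) on the left and (308,230) on the right. I'll zoom in to tell which is the clip.

Run:
```python
import cv2,numpy as np
a=cv2.imread("pics/top0.png");b=cv2.imread("pics/side0.png")
f=lambda i,x,y,w,h,W,H:cv2.resize(i[y:y+h,x:x+w],(W,H),interpolation=cv2.INTER_CUBIC)
t=f(a,120,185,270,100,800,296)
u=np.hstack([f(b,270,265,80,60,400,300),f(b,260,175,80,60,400,300)])
cv2.imwrite("pics/crop1.png",np.vstack([t,u]))
```

```text
(no output)
```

View pics/crop1.png

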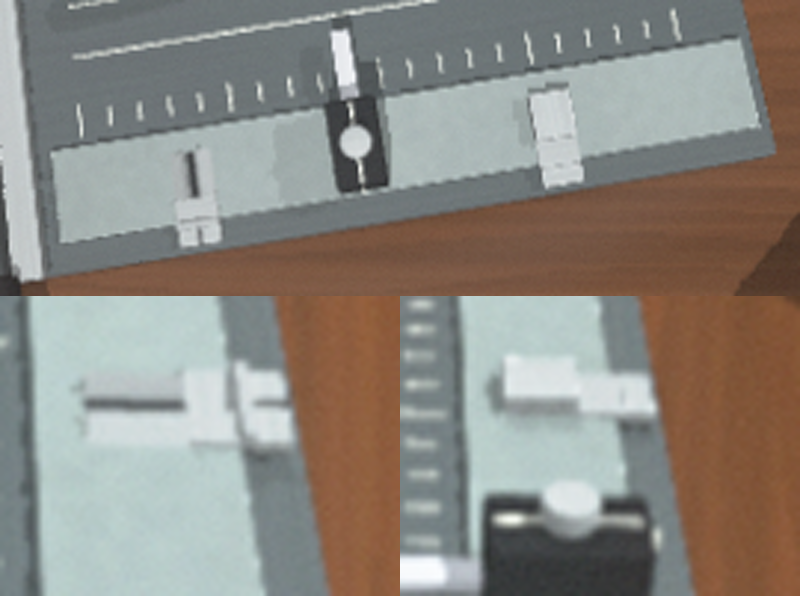

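The left fixture (crop 192,173, dark groove) is the clip, and the right one is the plain block. So the stop must be pushed toward +y. Next I'll work out the geometry from the rail corners.

```bash
cat >> h.py <<'E'
def ray(p,uv,z):
    K=p["camera_matrix"];d=np.array([[(uv[0]-K[0,2])/K[0,0],(uv[1]-K[1,2])/K[1,1]]])[0]
    s=d.copy()
    for _ in range(20): s=d/(1+p["k1"]*(s@s))
    R=np.array(p["R"]);c=-R.T@p["t"];v=R.T@np.array([s[0],s[1],1.]);return c+v*(z-c[2])/v[2]
E
python3 - <<'E'
from h import *
p=eyes.capture("top")
c=lambda x,y:(120+(x+.5)/2.963-.5,185+(y+.5)/2.96-.5)
W=np.array([ray(p,c(*q),26)[:2] for q in((52,151),(740,38),(758,128),(60,243))])
L=np.array([(30,220),(30,-240),(-30,-240),(-30,220)],float)
lc=L-L.mean(0);wc=W-W.mean(0)
yaw=np.arctan2((lc[:,0]*wc[:,1]-lc[:,1]*wc[:,0]).sum(),(lc*wc).sum())
R=np.array([[np.cos(yaw),-np.sin(yaw)],[np.sin(yaw),np.cos(yaw)]]);o=W.mean(0)-R@L.mean(0)
print("yaw",yaw,"origin",o,"resid",((W-o)@R-L).round(1).tolist())
for n,q,z in(("clip groove",(192,173),28),("knob",(355,142),76),("lug",(198,236),26)):
    w=ray(p,c(*q),z)[:2];print(n,w.round(1),((w-o)@R).round(1))
E
```

```text
yaw 0.1679200077362048 origin [583.59302601  23.16885267] resid [[-0.3, -1.4], [0.3, 0.0], [-0.2, 1.4], [0.1, -0.1]]
clip groove [563. 151.] [  1.  129.4]
knob [579.7  44.4] [-0.3 21.6]
lug [523. 146.] [-39.2 131.2]
```

Stop is at rail y ≈ 22 and the clip at ≈ 130. I'll carry the closed fingers to behind the stop (rail y ≈ -25), staying high.

Call:
drive_tool(rows=[[[0,0,0,0.23,-0.17,0,-1],[0,0,0,0.46,-0.34,0,-1],[0,0,0,0.69,-0.51,0,-1],[0,0,0,0.92,-0.69,0,-1],[0,0,0,0.92,-0.69,0,-1]]], newtons=20)

```text
time: 1.58
tool_pos: [349.1, -384.6, 231.7]
tool_rot: [0.983, 0.186, 0.001, -0.001]
ft_force: [0.3, -0.2, 0.1]
finger_gap: 0.2
gripper_force: 0.0
```

Call:
drive_tool(rows=[[[0,0,0,0.23,-0.17,0,-1],[0,0,0,0.46,-0.34,0,-1],[0,0,0,0.69,-0.51,0,-1],[0,0,0,0.92,-0.69,0,-1],[0,0,0,0.92,-0.69,0,-1]]])

```text
time: 2.2
tool_pos: [471.4, -190.6, 231.6]
tool_rot: [0.983, 0.185, 0.002, -0.001]
ft_force: [0.1, -1.4, 0.4]
finger_gap: 0.0
gripper_force: 0.0
```

Call:
drive_tool(rows=[[[0,0,0,0.23,-0.17,0,-1],[0,0,0,0.46,-0.34,0,-1],[0,0,0,0.69,-0.51,0,-1],[0,0,0,0.92,-0.69,0,-1],[0,0,0,0.92,-0.69,0,-1]]])

```text
time: 2.82
tool_pos: [593.2, 3.8, 231.2]
tool_rot: [0.983, 0.184, 0.001, -0.001]
ft_force: [0.4, -0.4, 0.5]
finger_gap: -0.5
gripper_force: 0.0
```

Run:
```python
from h import *
o=telemetry.get_obs();print(o["time"],o["tool_pos"],Rn.from_quat(o["tool_rot"]).as_matrix().round(3).tolist(),np.round(o["joint_pos"],2),o["ft_force"],o["finger_gap"])
```

```text
2.825 [593.1950245    3.8380196  231.16967035] [[0.932, 0.362, 0.002], [0.362, -0.932, 0.003], [0.003, -0.002, -1.0]] [-0.01  0.64 -0.12  1.67  0.1   0.83 -1.37] [ 0.36080922 -0.4353377   0.54628472] -0.5182070086958913
```

Call:
drive_tool(rows=[[[0,0,-0.11,-0.035,0.015,0.05,-1],[0,0,-0.22,-0.035,0.015,0.1,-1],[0,0,-0.33,-0.035,0.015,0.2,-1],[0,0,-0.44,-0.035,0.015,0.3,-1],[0,0,-0.55,-0.035,0.015,0.4,-1],[0,0,-0.66,-0.035,0.015,0.5,-1],[0,0,-0.77,-0.035,0.015,0.6,-1],[0,0,-0.87,-0.035,0.015,0.65,-1],[0,0,-0.87,-0.035,0.015,0.65,-1],[0,0,-0.87,-0.035,0.015,0.65,-1]]])

```text
time: 4.08
tool_pos: [585.7, -7.6, 101.7]
tool_rot: [0.65, 0.76, -0.0, 0.001]
ft_force: [-0.3, 0.3, -0.0]
finger_gap: -0.3
gripper_force: 0.0
```

Run:
```python
from h import *
o=telemetry.get_obs();print(o["time"],o["tool_pos"],Rn.from_quat(o["tool_rot"]).as_matrix().round(3).tolist(),np.round(o["joint_pos"],2),o["ft_force"],o["finger_gap"])
a=eyes.capture("top")["frame"];b=eyes.capture("side")["frame"]
f=lambda i,x,y,w,h:cv2.resize(i[y:y+h,x:x+w],(400,400),interpolation=cv2.INTER_CUBIC)
cv2.imwrite("pics/c2.png",np.hstack([f(a,150,130,150,150),f(b,210,130,150,150)])[...,::-1])
```

```text
4.075 [585.74665548  -7.64820515 101.69718922] [[-0.155, 0.988, 0.001], [0.988, 0.155, -0.001], [-0.001, 0.001, -1.0]] [ 0.18  0.84 -0.43  1.78  0.55  0.63 -0.42] [-0.31506246  0.32878009 -0.02194809] -0.31824526227210903
```

View pics/c2.png

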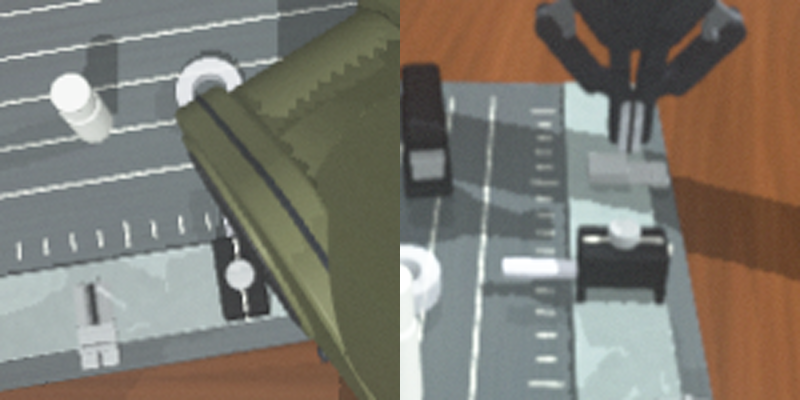

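Closed fingers are behind the stop and clear of it. Descending, then advancing toward contact.

Call:
drive_tool(rows=[[[0,0,0,0,0,0.1,-1],[0,0,0,0,0,0.2,-1],[0,0,0,0,0,0.28,-1],[0,0,0,0.03,0,0.29,-1],[0,0,0,0.06,0,0.29,-1],[0,0,0,0.08,0,0.29,-1],[0,0,0,0.1,0,0.29,-1],[0,0,0,0.12,0,0.29,-1],[0,0,0,0.14,0,0.29,-1],[0,0,0,0.16,0,0.29,-1]]])

```text
time: 5.42
tool_pos: [580.6, 25.1, 43.4]
tool_rot: [0.649, 0.761, -0.0, 0.0]
ft_force: [-0.1, -1.7, 1.1]
finger_gap: -0.2
gripper_force: 0.8
```

Call:
drive_tool(rows=[[[0,0,0,0.03,0,0,-1],[0,0,0,0.06,0,0,-1],[0,0,0,0.09,0,0,-1],[0,0,0,0.12,0,0,-1],[0,0,0,0.15,0,0,-1],[0,0,0,0.18,0,0,-1],[0,0,0,0.21,0,0,-1],[0,0,0,0.24,0,0,-1],[0,0,0,0.27,0,0,-1],[0,0,0,0.3,0,0,-1],[0,0,0,0.33,0,0,-1],[0,0,0,0.33,0,0,-1]]])

```text
time: 6.92
tool_pos: [570.1, 92.2, 43.3]
tool_rot: [0.648, 0.762, 0.001, -0.0]
ft_force: [-0.3, -0.6, 0.3]
finger_gap: -0.4
gripper_force: 0.0
```

```bash
cat > look.py <<'E'
from h import *
import sys
o=telemetry.get_obs();yaw=.168;d=o["tool_pos"][:2]-np.array([583.6,23.2]);R=np.array([[np.cos(yaw),-np.sin(yaw)],[np.sin(yaw),np.cos(yaw)]])
print(o["time"],"tcp local",d@R,"z",o["tool_pos"][2],"F",o["ft_force"])
a=eyes.capture("top")["frame"];b=eyes.capture("side")["frame"]
f=lambda i,x,y,w,h:cv2.resize(i[y:y+h,x:x+w],(400,400),interpolation=cv2.INTER_CUBIC)
cv2.imwrite(sys.argv[1],np.hstack([f(a,150,190,100,100),f(b,250,230,100,100)])[...,::-1])
E
python3 look.py pics/c3.png
```

```text
6.925 tcp local [-1.76405288 70.32200871] z 43.34423784009485 F [-0.3484379  -0.60581072  0.28143043]
```

View pics/c3.png

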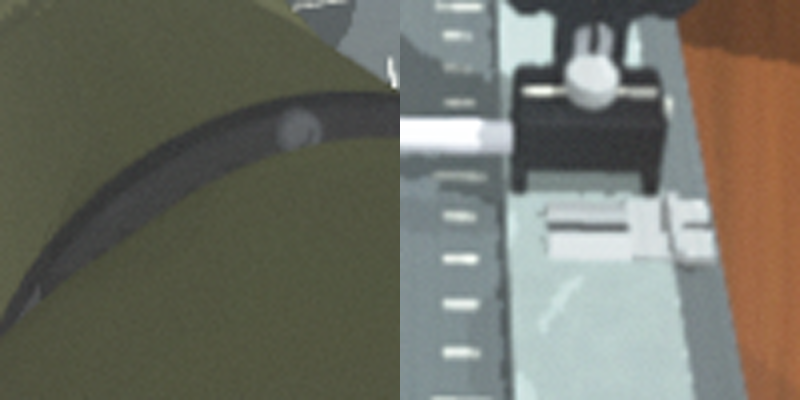

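Side view: the stop's white line is at about (298,253) and the clip groove at (297,286). The stop is just short of the clip. Now to work out the remaining distance.

```bash
cat > m.py <<'E'
from h import *
import sys
v=list(map(float,sys.argv[1:]));p=eyes.capture("side");yaw=.168;R=np.array([[np.cos(yaw),-np.sin(yaw)],[np.sin(yaw),np.cos(yaw)]])
for (u,w),z in zip([(v[0],v[1]),(v[2],v[3])],(66,29)): print(((ray(p,(250+(u-400+.5)/4-.5,230+(w+.5)/4-.5),z)[:2]-[583.6,23.2])@R).round(1))
E
python3 m.py 592 91 590 226
```

```text
[-0.9 99.4]
[ -0.7 131.8]
```

Call:
drive_tool(rows=[[[0,0,0,0.015,0,0,-1],[0,0,0,0.03,0,0,-1],[0,0,0,0.045,0,0,-1],[0,0,0,0.06,0,0,-1],[0,0,0,0.07,0,0,-1],[0,0,0,0.08,0,0,-1]]])

```text
time: 7.82
tool_pos: [567.6, 106.6, 43.3]
tool_rot: [0.649, 0.761, 0.0, 0.0]
ft_force: [0.9, -1.4, -0.4]
finger_gap: 0.0
gripper_force: 0.8
```

Call:
drive_tool(rows=[[[0,0,0,0.01,0,0,-1],[0,0,0,0.02,0,0,-1]]])

```text
time: 8.07
tool_pos: [567.0, 110.0, 43.4]
tool_rot: [0.649, 0.761, -0.0, 0.0]
ft_force: [1.4, -3.3, 0.7]
finger_gap: 0.0
gripper_force: 2.0
```

Call:
drive_tool(rows=[[[0,0,0,0.01,0,0,-1],[0,0,0,0.015,0,0,-1]]])

```text
time: 8.32
tool_pos: [566.7, 111.1, 43.4]
tool_rot: [0.649, 0.761, -0.001, 0.001]
ft_force: [2.8, -5.3, 1.5]
finger_gap: -0.2
gripper_force: 2.8
```

Call:
drive_tool(rows=[[[0,0,0,0.005,0,0,-1],[0,0,0,0.01,0,0,-1],[0,0,0,0.01,0,0,-1]]])

```text
time: 8.7
tool_pos: [566.3, 113.4, 43.4]
tool_rot: [0.649, 0.761, -0.001, 0.001]
ft_force: [2.2, -3.9, 1.9]
finger_gap: 0.2
gripper_force: 2.5
```

Call:
drive_tool(rows=[[[0,0,0,0.005,0,0,-1],[0,0,0,0.01,0,0,-1],[0,0,0,0.01,0,0,-1]]])

```text
time: 9.07
tool_pos: [566.0, 115.1, 43.4]
tool_rot: [0.649, 0.761, -0.001, 0.001]
ft_force: [1.6, -4.7, 2.4]
finger_gap: 0.2
gripper_force: 2.7
```

Call:
drive_tool(rows=[[[0,0,0,0.005,0,0,-1],[0,0,0,0.01,0,0,-1],[0,0,0,0.01,0,0,-1]]])

```text
time: 9.45
tool_pos: [565.1, 119.9, 43.3]
tool_rot: [0.648, 0.761, 0.0, -0.0]
ft_force: [1.5, -0.7, 0.9]
finger_gap: 0.3
gripper_force: 0.2
```

Call:
drive_tool(rows=[[[0,0,0,0.005,0,0,-1],[0,0,0,0.005,0,0,-1]]])

```text
time: 9.7
tool_pos: [564.5, 121.5, 43.2]
tool_rot: [0.648, 0.762, 0.0, -0.001]
ft_force: [0.6, -0.0, 0.1]
finger_gap: 0.0
gripper_force: 0.0
```

```bash
python3 look.py pics/c4.png
```

```text
9.7 tcp local [ -2.36787539 100.08927004] z 43.15481775295154 F [ 0.61744515 -0.00063444  0.14362629]
```

View pics/c4.png

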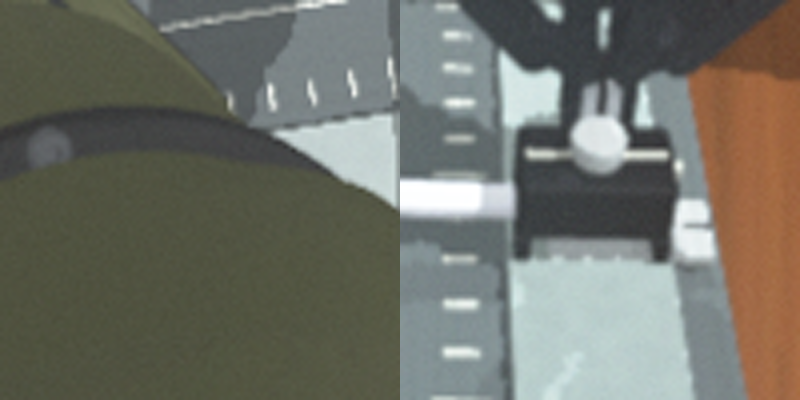

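The force dropped to zero right after the ridge, so the stop clicked in. In the side view its line is at crop (598,154) and it sits over the clip, next to the lug line. I'll draw back and check the seating.

Call:
drive_tool(rows=[[[0,0,0,-0.05,0,0,-1],[0,0,0,-0.15,0,0,-1],[0,0,0,-0.3,0,0,-1],[0,0,0,-0.3,0,-0.2,-1],[0,0,0,-0.3,0,-0.5,-1],[0,0,0,-0.4,0,-0.8,-1],[0,0,0,-0.7,-0.2,-0.9,-1],[0,0,0,-1,-0.4,-0.9,-1],[0,0,0,-1,-0.4,-0.9,-1],[0,0,0,-1,-0.4,-0.9,-1]]])

```text
time: 11.05
tool_pos: [516.6, -94.1, 223.2]
tool_rot: [0.651, 0.759, -0.001, 0.0]
ft_force: [-0.6, 0.7, 0.2]
finger_gap: 0.1
gripper_force: 0.0
```

```bash
python3 look.py pics/c5.png; python3 m.py 598 154 590 226
```

```text
11.05 tcp local [ -85.67871326 -104.3944081 ] z 223.17820701531076 F [-0.56917376  0.73810447  0.22073716]
[ -0.5 130.6]
[ -0.7 131.8]
```

View pics/c5.png

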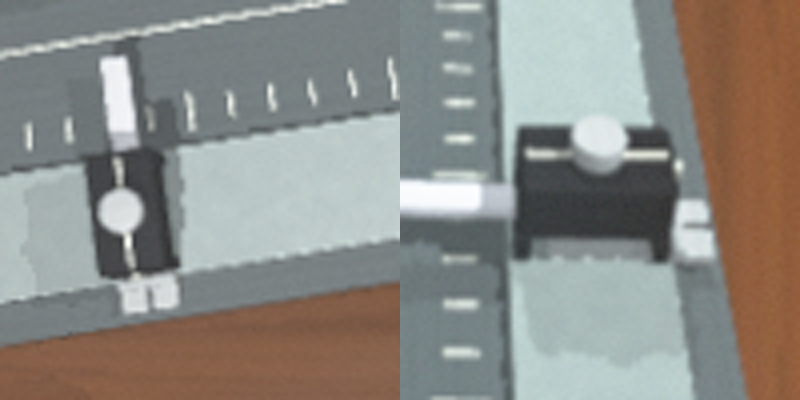

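The stop measures 1.2 mm from the groove, which is within measurement error. Its line is level with the lug line, and it stayed put after the fingers withdrew.

```bash
python3 -c "
from h import *
print(hand_in())"
```

```text
the job is handed in; nothing more can be done
None
```

The stop appears seated in the index clip's groove: the push force fell to zero just past the first ridge, and by camera its middle is about 1 mm from the groove. The arm is drawn back, the fingers went nowhere near the stapler, glue stick or tape, and I handed the job in at about 11 s, with no verdict returned.

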